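# Check the set of a plaster mould with a plunger gauge

### The arm

A 6-joint arm with a two-finger parallel gripper is mounted at the origin on the work surface. World frame = base frame: x ahead of the robot, y to its left, z up, the work surface at z = 0. Lengths are in m, angles in rad, forces in N, time in s.
With the tool pointing down it reaches from about 0.375 to 0.9 m from the base axis. Payload 3.1 kg.
Tool frame: the origin (TCP) lies midway between the tips of the shut fingers; the grasp point (between the pads) lies 19 mm behind it; z points along the fingers, y is the line along which they close (so a half turn about z gives the same grasp; the last joint's range is limited). The gripper opens to 85 mm and grips with 20 to 120 N. Pads are 22 mm wide; open, the fingers measure 114 mm over their backs; the gripper's body (76 mm by 85 mm) begins 54 mm behind the grasp point. The pads swing forward as they close: fully open they stand 13 mm farther back than shut.
Start: joints at [-1.522, 0.527, 1.433, -0, 1.181, -0.178], TCP at [0.141, -0.609, 0.231] pointing down, gripper open.
Joint ranges: [-3.08, 3.08], [-0.75, 2.2], [0.22, 2.44], [-1.43, 4.57], [0, 2.65], [-2.85, 2.85]. Speed limits (rad/s): [2.79, 2.79, 3.14, 3.14, 3.14, 3.14].

### API

Orientations are given as a unit quaternion [x, y, z, w].
In Python, from station import manip gives the robot as it stands.
- The arm moves only by the tool step_arm, never from a script. Its argument "targets" is text: rows parted by semicolons, each of 4 numbers parted by spaces: the shift along the tool's x, y, z in mm, then the turn about the tool's z in degrees. A call has 1 to 12 rows; each row is the pose to reach, as a shift and turn from the pose commanded when the call began, along the tool's axes at that moment; what a row does not reach only later rows make up. A row lasts 1/10 s, in which the tool goes at most 50 mm and 8.59 degrees, less where a joint would pass 70% of its speed; a pose out of reach is approached as far as the arm can. A call with a gripper value outside its range is refused whole. "gripper" is the closure, from 0 (fully open) to 1 (shut), set as the call begins (left out, the last holds). The fingers move at their own pace and stop on an object; "squeeze" is the grip in N (left out, the last holds). Time passes only in rows, so rows that repeat a pose let the fingers close. It gives the time, the measured TCP pose, the force, the opening and the grip force at its end, in the units of the state.
- manip.sense(): the state, without advancing time (a new reading comes with each control period).
- manip.snapshot(name): name is "side" or "top"; returns the picture (480x640x3 uint8, red, green, blue); there is no depth.
- manip.get_calibration(name): a dict with "fov_y" (degrees; the focal length in pixels is half the picture's height over the tangent of half this angle, whatever the lens; pixels are square), "cx", "cy" (the principal point, pixels), "extrinsics" (4x4, takes a point from camera to world coordinates). Camera axes: x right, y down, z forward; pixel columns grow to the right and rows downward; lengths in m; the calibration is good to about 2 mm. A picture is of the moment at which its call begins. get_calibration takes no time and is no camera call.
- manip.sign_off(): hands the job in; it is judged then, once.
Trained networks look in the newest picture that a camera, given by its name, has taken for a name from the list of things; names that differ only in an ending like _2 or _b are one class to them, and where a whole thing is asked for, a point or a joint stands for the part that bears it (a point fixed in the world has none). Each returns a list of dicts, best first, with "p" (0 to 1); they miss things now and then, are a little off and sometimes report something else, mostly with a low value. They report only what shows in the picture. A call takes as long as a camera call. They do not tell look-alikes from the thing itself.
- manip.recognise(camera, query): "position" ([column, row] in pixels, amid what is visible of it).
- manip.masks_of(camera, query): "pixels" (480x640 bool, what is visible of it) and "position" ([column, row] in pixels, amid what is visible of it).
- manip.mark_of(camera, query): "position" ([column, row] in pixels: a listed point, or the origin of a listed thing).
The state is a dict: "t": time; "q": joint angles; "qd": joint speeds; "tau": joint torques, N m; "tcp_pos": TCP position; "tool_rot": TCP orientation; "force": force on the tool from outside, world axes, zero at the start; "ft_torque": the same for the moment, N m; "finger_gap": opening from 0.0 (shut) to 1.0 (fully open); "gripper_force": force on a finger pad.
Only numpy, scipy, OpenCV 4.12 (cv2) and the standard library are available. Lean on these libraries where they do the work, as an engineer would, in place of code of your own. Each camera call takes 0.05 s, during which the arm holds its last target. There are 200 camera calls.

### The job

Swing the keeper bar of the sloping cradle shut across the plaster mould until its free end snaps in behind the spring ball. Then take the plunger gauge out of its wooden stand and press its tip gently on the middle of the pencilled ring on the mould, with the gauge square to the mould's sloping face, until the plunger is about half-way in. Finish while still holding the gauge there in the gripper, plunger half in, with the bar still shut and the mould, brush pot, jar, offcut and steel rule left where they are.

Things in the scene. Friction and masses are not known exactly. Their poses are not given: they have to be found in the camera images.
- bar (a joint): Keeper bar's hinge, rad: 0 = shut against its stop (cannot go below), growing as the bar swings open up the slope, away from the robot; starts 0.6 to 1.1. The axis is square to the sloping board; the bar stays where it is left. It clicks over the detent ball at about 0.08 (some 5 N at the knob); below 0.04 it is in its detent.
- bar_hinge (a point): Point on the hinge axis at the centre line of the keeper bar, a round steel rod 12 mm thick, 145 mm long, parallel to the mould's face, 2 mm above it. The frame turns with the bar: z is the hinge axis (square to the sloping face, upward), y runs along the rod to its free end; opening turns it clockwise seen from above.
- bar_knob (a point): Mid-height of the round black knob standing on the bar's free end, 140 mm from the hinge axis and 24 mm (along that axis) above bar_hinge: 16 mm in diameter, top 18 mm above this point, the rod's top 18 mm below it. Same axes as bar_hinge. Nothing stands beside it over its swing. It can be pinched or pushed.
- mark (a point): Middle of the pencilled ring (18 mm across, thin dark grey line) on the plaster mould's upper face. The frame is the mould's: z square out of the face, x up the slope, y to the left across it. The face slopes 20 degrees down towards the robot when the cradle is not turned. The mark lies on the mould's centre line, 43 mm from its lower edge, 37 mm down the slope from the shut bar's centre line.
- gauge_grip (a point): Middle of the plunger gauge's grip, a square aluminium bar 22 x 22 mm, flats facing this frame's x and y; z along the gauge, away from the tip. The grip reaches 32 mm above this point and 40 mm below, to a collar 36 mm across, 6 mm thick; below it a tube 24 mm across, 30 mm long, from which the plunger stands out 22 mm. About 0.15 kg. Hangs upright by its collar in the stand.
- gauge_tip (a point): Very end of the gauge's rounded plunger tip (plunger 10 mm thick), on the gauge's axis, 98 mm below gauge_grip when the plunger is out. It moves with the plunger; same axes as gauge_grip.
- plunger (a joint): How far the gauge's spring plunger is pushed in, m: 0 = fully out, 0.014 = fully in. The spring gives 1.35 N at the start and 450 N/m more (4.5 N at half-way, 0.007). A black line on the plunger reaches the tube's mouth at half-way.
- stand: Wooden stand, a fixed block 70 x 70 x 60 mm with a 30 mm round hole straight down through its middle; origin at the centre of its underside. The gauge's tube hangs in the hole, collar on top of the block; lift it 55 mm straight up to clear it. It stands left or right of the cradle.
- gauge: The gauge as a whole (see gauge_grip); origin on its axis at the lower end of the tube, 76 mm below gauge_grip, z up along it.
- mould: Off-white plaster block 110 (up the slope) x 90 x 35 mm lying loose on the sloping plywood cradle against a lip at its lower edge; origin at the centre of its underside, axes as mark. Three round hollows in its face are not the mark. The shut bar's knob tops out 50 mm off its face, 150 mm above the table. Leave it lying as it is.
- pot: White ceramic brush pot, 84 mm across, 95 mm high, brushes to 200 mm; origin under its centre. Loose, stands on the other side of the cradle from the stand. Leave alone.
- jar: Glass jar with white lid, 64 mm across, 75 mm high, origin under its centre. Loose, leave alone.
- offcut: Plaster offcut 90 x 62 x 22 mm with two holes, origin under its centre. Loose, leave alone.
- rule: Steel rule 30 x 260 x 3 mm lying flat beyond the cradle, origin under its centre, long along its y. Loose, leave alone.
Not all that is in view belongs to the job. Leave any red or turquoise look-alike of the mould alone.

How it is judged:
By the outcome, as a careful person would: the job done as asked, in the order asked, and still so for the second after the job is handed in, while the arm keeps its last pose, push and grip.
It also fails if it takes over 51 s, if anything falls off the work surface, if the arm or the gripper's body presses on something with over 40 N, if the wrist force passes 120 N, or if a joint passes its speed limit or range.

## Working session

There is one attempt and no reset: what is moved stays moved. The work goes in short steps, Python scripts to look and compute and a tool call to move; the robot and the scene stay as the last step left them, time stands still between calls to the robot, and variables do not carry over. Pictures are saved under pics/ and viewed, at most 10 in all, crops included, and the job is handed in when it is done.

Besides the shell and the picture viewer there is one more tool, called after "Call:" as name(argument=value, ...), one argument or row to a line, values as JSON. step_arm: Moves the arm, as the interface text tells. Its arguments: {"type":"object","properties":{"targets":{"type":"string"},"gripper":{"type":"number"},"squeeze":{"type":"number"}},"required":["targets"]}

```bash
mkdir -p pics; cat > h.py <<'E'
import numpy as np, cv2
from station import manip
from scipy.spatial.transform import Rotation as R
def cal(n):
    c=manip.get_calibration(n); f=240/np.tan(np.radians(c["fov_y"])/2)
    return f,c["cx"],c["cy"],np.array(c["extrinsics"])
def ray(n,p):
    f,cx,cy,T=cal(n); d=T[:3,:3]@np.array([(p[0]-cx)/f,(p[1]-cy)/f,1]); return T[:3,3],d/np.linalg.norm(d)
def proj(n,X):
    f,cx,cy,T=cal(n); c=(np.array(X)-T[:3,3])@T[:3,:3]; return c[...,:2]/c[...,2:]*f+[cx,cy]
def tri(ps,pt):
    a,d=ray("side",ps); b,e=ray("top",pt)
    s=np.linalg.lstsq(np.c_[d,-e],b-a,rcond=None)[0]; P,Q=a+s[0]*d,b+s[1]*e
    return (P+Q)/2,np.linalg.norm(P-Q)
def planez(n,p,z):
    a,d=ray(n,p); return a+d*(z-a[2])/d[2]
E
python3 - <<'E'
from h import *
np.set_printoptions(precision=4,suppress=True)
for n in("side","top"):
    im=manip.snapshot(n); cv2.imwrite(f"pics/{n}0.png",im[:,:,::-1])
    print(n,cal(n))
for q in["bar_hinge","bar_knob","mark","gauge_grip","gauge_tip","stand","gauge","mould","pot"]:
    r={}
    for n in("side","top"):
        r[n]=manip.mark_of(n,q); print(q,n,[(np.round(x["position"],1),round(x["p"],2)) for x in r[n][:3]])
    if r["side"] and r["top"]: print("  ",tri(r["side"][0]["position"],r["top"][0]["position"]))
E
```

```text
side (np.float64(588.8227629089088), 313.66009640721467, 242.81593351776274, array([[-0.9938, -0.0554,  0.0968,  0.4237],
       [-0.1113,  0.5398, -0.8344,  0.9064],
       [-0.006 , -0.84  , -0.5426,  0.7051],
       [ 0.    ,  0.    ,  0.    ,  1.    ]]))
top (np.float64(518.9132640172471), 323.44540310070863, 240.43973296447993, array([[ 0.0216, -0.9953,  0.0949,  0.4082],
       [-0.9997, -0.0225, -0.0087, -0.0413],
       [ 0.0108, -0.0947, -0.9955,  1.4625],
       [ 0.    ,  0.    ,  0.    ,  1.    ]]))
bar_hinge side [(array([334.6, 227. ]), 0.57)]
bar_hinge top [(array([333.8, 257.4]), 0.67)]
   (array([ 0.4952, -0.0813,  0.1026]), np.float64(0.0028348642182341403))
bar_knob side [(array([276.9, 213.7]), 0.73), (array([341.6, 178. ]), 0.29)]
bar_knob top [(array([305. , 217.5]), 0.54)]
   (array([ 0.5921, -0.0046,  0.1708]), np.float64(0.007867528664227456))
mark side [(array([355.2, 251.2]), 0.92), (array([414.6, 227.6]), 0.64), (array([414.6, 344.3]), 0.57)]
mark top [(array([307. , 270.8]), 0.92), (array([378.2, 318.2]), 0.84), (array([449.8, 299.7]), 0.79)]
   (array([ 
[... 315 characters left out ...]
 top [(array([410.5, 260.5]), 0.82)]
   (array([ 0.4973, -0.3009,  0.002 ]), np.float64(0.0023574391372034828))
gauge side [(array([342.9, 206.6]), 0.59)]
gauge top [(array([410.4, 262. ]), 0.55)]
   (array([ 0.492 , -0.2959,  0.0286]), np.float64(0.003350031736253668))
mould side [(array([339.2, 265.8]), 0.92), (array([413. , 243.9]), 0.88), (array([385., 194.]), 0.57)]
mould top [(array([241.5, 307.5]), 0.97), (array([375.8, 318.5]), 0.87), (array([453.6, 299. ]), 0.61)]
   (array([0.416 , 0.1492, 0.1769]), np.float64(0.11053067070865985))
pot side [(array([314. , 411.3]), 0.76)]
pot top [(array([195.4, 257.2]), 0.71)]
   (array([0.4933, 0.3029, 0.0103]), np.float64(0.0035122571092846945))
```

View pics/side0.png

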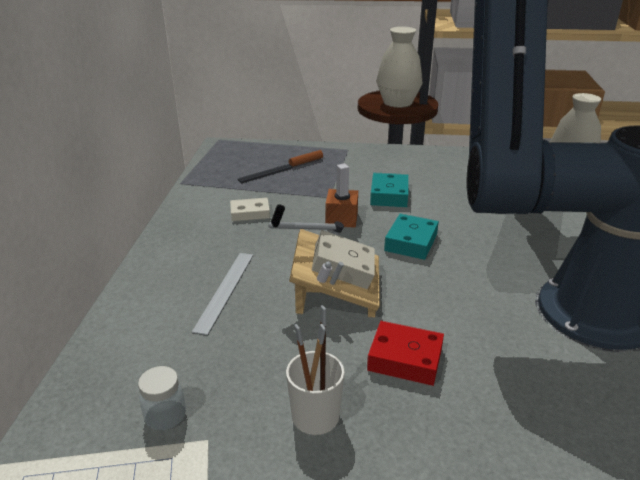

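View pics/top0.png

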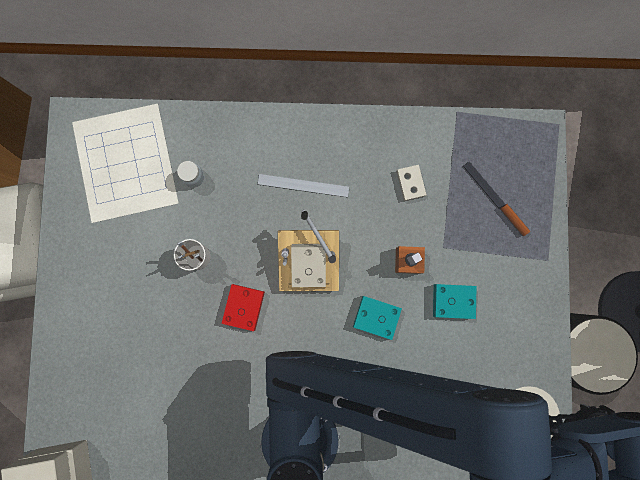

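The side view shows the plaster mould in its cradle at about (345,262), its ring at (354,253), and the bar swung open, with the hinge at (340,227) and the knob at (277,214). The gauge and stand are at (342,195).
In the top view, the ring candidates are the plaster mould (308,271), red (242,311), turquoise (382,319) and turquoise (451,300). I choose the plaster one in the cradle. The gauge is at (414,259), right of the cradle, and the pot at (190,255).

Next is one close crop to check this.

```bash
python3 - <<'E'
from h import *
a=cv2.imread("pics/top0.png")[205:300,270:345]; b=cv2.imread("pics/side0.png")[160:320,265:390]
c=cv2.imread("pics/top0.png")[240:280,390:430]
A=cv2.resize(a,None,fx=5,fy=5,interpolation=3)
B=cv2.resize(b,None,fx=3,fy=3,interpolation=3)
out=np.zeros((580,760,3),np.uint8); out[:475,:375]=A; out[:480,380:755]=B
cv2.imwrite("pics/crop0.png",out)
E
```

```text
(no output)
```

View pics/crop0.png

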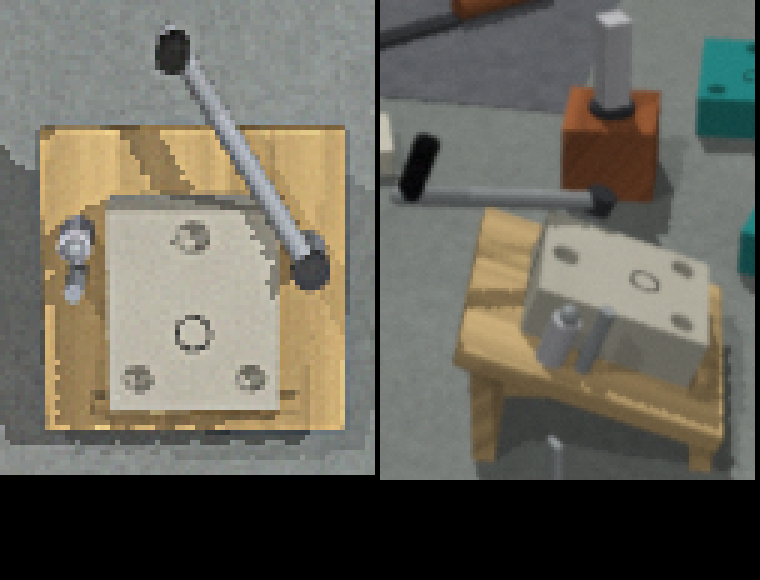

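The crop shows the ring on the off-white mould with three hollows, at top (308.2,271.2) and side (352.6,253.3). The knob is at top (304,214.6) and side (278,215), and the hinge cap at top (332,258). That confirms the choice, so I'll fit the model.

```bash
cat >> h.py <<'E'
def model(p):
    m=np.array(p[:3]); F=(R.from_euler("z",p[3])*R.from_euler("y",-np.radians(20))).as_matrix()
    th,h=p[4],p[5]; hinge=m+F@[.037,-h,.008]
    u=F@[np.sin(th),np.cos(th),0]
    knob=hinge+.14*u+F[:,2]*.024
    return m,F,hinge,knob
E
python3 - <<'E'
from h import *
from scipy.optimize import least_squares
np.set_printoptions(precision=4,suppress=True)
obs=[("top","mark",(308.2,271.2)),("side","mark",(352.6,253.3)),
("top",(-.043,.045),(291.5,286.6)),("top",(-.043,-.045),(325.4,286.6)),("top",(.067,.045),(290.8,246.4)),
("side",(-.043,-.045),(374.3,247.6)),("side",(-.043,.045),(370,274.6)),("side",(.067,.045),(313.3,260.6)),
("top","knob",(304.4,215.2)),("side","knob",(277.8,214.8)),("top","hinge",(333,257.8)),("side","hinge",(337,227))]
def res(p,full=False):
    m,F,hg,kn=model(p); o=[]
    for n,w,px in obs:
        X={"mark":m,"knob":kn,"hinge":hg}[w] if isinstance(w,str) else m+F@[w[0],w[1],0]
        o.append(proj(n,X)-px)
    return np.array(o) if full else np.r_[np.ravel(o),(p[2]-.0895)*1000]
s=least_squares(res,[.455,-.01,.09,0,.8,.07],loss="soft_l1",x_scale=[.01,.01,.01,.1,.1,.01])
print(s.x,np.degrees(s.x[3:5])); print(res(s.x,True)); m,F,hg,kn=model(s.x); print(hg,kn); np.save("p.npy",s.x)
for px in [(341,178)]:pass
# gauge: grip top & stand from pics
for z,pt in((.138,(415,258.5)),): print(planez("top",pt,z))
mt=manip.masks_of("top","stand"); mg=manip.masks_of("top","gauge"); ms=manip.masks_of("side","gauge")
for k in(mt,mg,ms):
    for r in k[:2]:
        c=cv2.minAreaRect(np.argwhere(r["pixels"])[:,::-1].astype(np.float32)); print(r["p"],r["position"],c)
s=manip.sense(); print(s["t"],s["tcp_pos"],R.from_quat(s["tool_rot"]).as_matrix())
E
```

```text
[ 0.4582 -0.0145  0.0877  0.0156  1.0184  0.0636] [ 0.8943 58.3513]
[[-0.0988 -0.589 ]
 [-0.6304 -0.0199]
 [-0.3115 -0.7225]
 [-0.4576 -0.5181]
 [ 0.1221 -0.3418]
 [-0.8707  0.1331]
 [ 2.8877  0.1568]
 [ 3.0709 -5.7035]
 [-0.3685  0.0116]
 [ 0.1153 -0.4757]
 [-0.601   0.4182]
 [ 0.2281 -1.1404]]
[ 0.4912 -0.0776  0.1078] [ 0.5938 -0.0025  0.1711]
[ 0.4933 -0.2883  0.138 ]
0.72 [407.0, 264.0] ((409.2596435546875, 260.0662841796875), (29.958534240722656, 27.540828704833984), 3.012787342071533)
0.43 [411.3, 258.7] ((413.0, 259.0), (12.0, 14.0), 90.0)
0.96 [341.8, 180.7] ((341.5, 181.0), (34.0, 13.0), 90.0)
1.15 [ 0.1412 -0.6088  0.2313] [[ 0.9742  0.2258  0.    ]
 [ 0.2258 -0.9742 -0.    ]
 [ 0.      0.     -1.    ]]
```

```bash
cat >> h.py <<'E'
def mv(w,yaw=None,s=None):
    """world goal, tool-x heading(deg) -> shift mm (tool axes), turn deg"""
    s=s or manip.sense(); M=R.from_quat(s["tool_rot"]).as_matrix()
    d=M.T@(np.array(w)-s["tcp_pos"])*1000
    h=np.degrees(np.arctan2(M[1,0],M[0,0])); t=0 if yaw is None else -(yaw-h)
    return np.round(np.r_[d,t],1)
E
python3 - <<'E'
from h import *
np.set_printoptions(precision=4,suppress=True)
p=np.load("p.npy"); s=manip.sense(); off=.045
for th in (58.35,):
    q=p.copy(); q[4]=np.radians(th); m,F,hg,kn=model(q); d=F@[np.cos(q[4]),-np.sin(q[4]),0]; d[2]=0; d/=np.linalg.norm(d)
    yaw=np.degrees(np.arctan2(d[1],d[0])); a=kn+d*off; print(a,yaw,"high",mv([a[0],a[1],.25],yaw),"low",mv([a[0],a[1],kn[2]-.008],yaw))
print(tri((341.5,181),(413,259)))
a=cv2.imread("pics/top0.png")[238:282,388:434]; b=cv2.imread("pics/side0.png")[155:230,320:365]
out=np.zeros((530,800,3),np.uint8); out[:440,:460]=cv2.resize(a,None,fx=10,fy=10,interpolation=3)
out[:525,470:785]=cv2.resize(b,None,fx=7,fy=7,interpolation=3); cv2.imwrite("pics/crop1.png",out)
E
```

```text
[ 0.617  -0.0411  0.1711] -59.02481118136068 high [ 591.7 -445.6  -18.7   72.1] low [ 591.7 -445.6   68.2   72.1]
(array([ 0.4962, -0.2904,  0.0979]), np.float64(0.003495524782114216))
```

View pics/crop1.png

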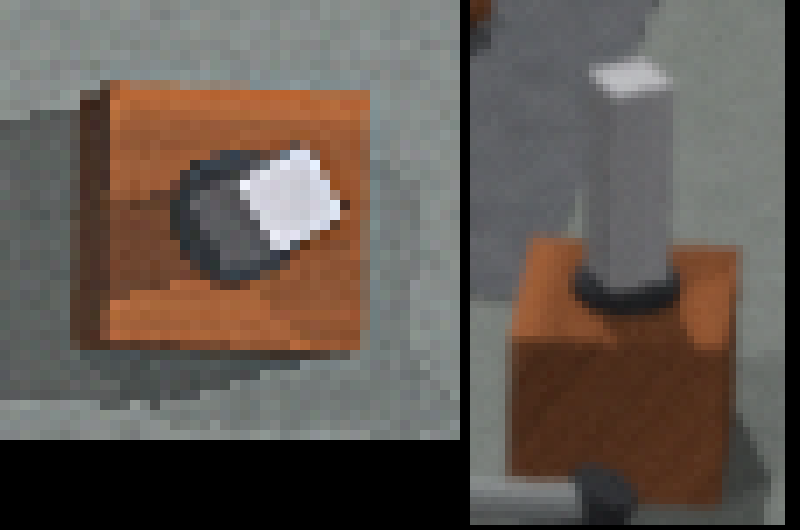

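The top crop shows the gauge grip's top face centred at about (416.6,257.3), with flats turned about 31°. In the side crop its top centre is at about (342.5,165.5). I'll move to the knob's far side first.

Call:
step_arm(
  targets="40 -30 -19 6;85 -64 -19 12;130 -98 -19 18;175 -132 -19 24;220 -166 -19 30;265 -200 -19 36;310 -234 -19 42;355 -268 -19 48;400 -302 -19 54;445 -336 -19 60;490 -370 -19 66;530 -400 -19 72",
  gripper=1,
)

```text
t: 2.35
tcp_pos: [0.5251, -0.1493, 0.2506]
tool_rot: [0.87, -0.494, 0.0, 0.0]
force: [0.9, -1.9, 0.5]
finger_gap: -0.003
gripper_force: 0.0
```

```bash
python3 - <<'E'
from h import *
np.set_printoptions(precision=4,suppress=True)
print(tri((342.5,165.5),(416.6,257.3)))
print(mv([.617,-.0411,.25],-59.02), mv([.617,-.0411,.163],-59.02), manip.sense()["force"])
E
```

```text
(array([ 0.4966, -0.2929,  0.1355]), np.float64(3.013069789123141e-05))
[ -45.8 -134.3    0.6   -0.2] [ -45.9 -134.3   87.6   -0.2] [ 0.9116 -1.8529  0.5119]
```

Call:
step_arm(
  targets="-8 -30 0 0;-16 -60 0 0;-24 -90 0 0;-35 -115 0 0;-46 -134 0 0;-46 -134 0 0;-46 -134 20 0;-46 -134 45 0;-46 -134 70 0;-46 -134 86 0;-46 -134 86 0",
)

```text
t: 3.45
tcp_pos: [0.6127, -0.0429, 0.1618]
tool_rot: [0.87, -0.492, -0.003, 0.001]
force: [-0.7, -0.7, -0.4]
finger_gap: -0.001
gripper_force: 0.0
```

```bash
cat > arc.py <<'E'
from h import *
import sys
np.set_printoptions(precision=1,suppress=True)
p=np.load("p.npy"); s=manip.sense(); print(s["tcp_pos"].round(4) if hasattr(s["tcp_pos"],"round") else s["tcp_pos"],s["force"])
off=float(sys.argv[1])
for th in map(float,sys.argv[2:]):
    q=p.copy(); q[4]=np.radians(th); m,F,hg,kn=model(q); d=F@[np.cos(q[4]),-np.sin(q[4]),0]; d[2]=0; d/=np.linalg.norm(d)
    a=kn+d*off; a[2]=kn[2]-.006; print(th,mv(a,np.degrees(np.arctan2(d[1],d[0])),s))
E
python3 arc.py .021 58 54 49 44 39 34 29 24 19 14 9 5 0 -3
python3 - <<'E'
from h import *
for n in("side","top"): cv2.imwrite(f"pics/{n}1.png",manip.snapshot(n)[:,:,::-1])
a=cv2.imread("pics/top1.png")[190:300,270:360]; b=cv2.imread("pics/side1.png")[150:290,240:390]
out=np.zeros((560,780,3),np.uint8); out[:440,:360]=cv2.resize(a,None,fx=4,fy=4,interpolation=3)
b=cv2.resize(b,None,fx=2.7,fy=2.7,interpolation=3); out[:b.shape[0],370:370+b.shape[1]]=b; cv2.imwrite("pics/crop2.png",out)
E
```

```text
[ 0.6 -0.   0.2] [-0.7 -0.7 -0.4]
58.0 [-24.2  -4.8  -3.1  -0.3]
54.0 [-33.8  -5.8  -1.2  -4.2]
49.0 [-45.9  -6.2   1.4  -9.1]
44.0 [-57.9  -5.6   4.4 -14.1]
39.0 [-69.7  -4.1   7.5 -19.1]
34.0 [-81.3  -1.5  11.  -24.2]
29.0 [-92.5   2.1  14.6 -29.3]
24.0 [-103.4    6.6   18.4  -34.5]
19.0 [-113.8   12.1   22.3  -39.8]
14.0 [-123.6   18.4   26.4  -45. ]
9.0 [-132.7   25.6   30.6  -50.3]
5.0 [-139.6   31.9   33.9  -54.6]
0.0 [-147.4   40.5   38.2  -59.9]
-3.0 [-151.7   46.    40.7  -63.1]
```

View pics/crop2.png

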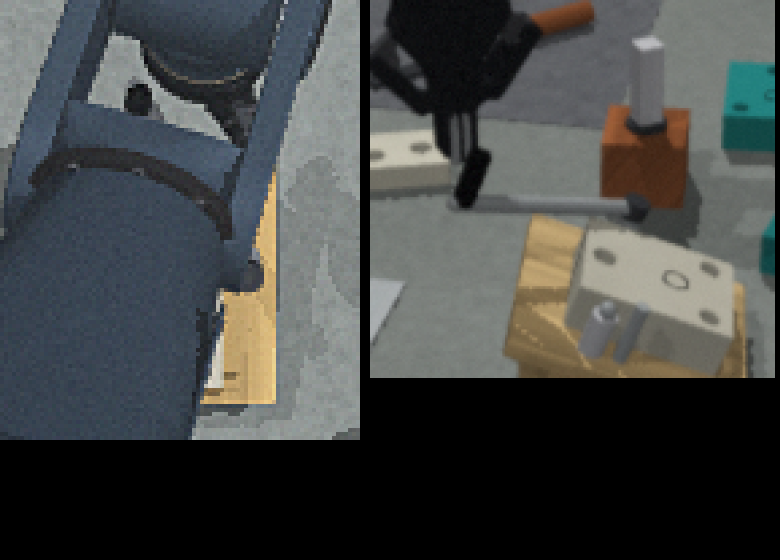

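In the side view the shut fingers stand just behind the knob, which is at crop (472,178), and clear of the rod. I'll push along the arc.

Call:
step_arm(
  targets="-12 -2 -2 0;-24 -5 -3 0;-34 -6 -1 -4;-46 -6 1 -9;-58 -6 4 -14;-70 -4 8 -19;-81 -2 11 -24;-92 2 15 -29;-103 7 18 -34;-103 7 18 -34",
)

```text
t: 4.55
tcp_pos: [0.554, 0.0441, 0.1469]
tool_rot: [0.977, -0.215, -0.001, -0.0]
force: [0.7, 0.3, -0.4]
finger_gap: -0.003
gripper_force: 0.0
```

```bash
python3 arc.py .021 24 19 14 9 5 0 -3
python3 - <<'E'
from h import *
manip.snapshot("side");print(manip.mark_of("side","bar_knob")[:2])
p=np.load("p.npy")
for th in (34,29,24,20): p[4]=np.radians(th);print(th,proj("side",model(p)[3]))
E
```

```text
[0.6 0.  0.1] [ 0.7  0.3 -0.4]
24.0 [ 0.4  1.7  3.  -0.4]
19.0 [-11.3   0.4   6.9  -5.6]
14.0 [-23.    0.2  11.  -10.9]
9.0 [-34.6   1.   15.1 -16.2]
5.0 [-43.8   2.4  18.4 -20.4]
0.0 [-55.1   5.1  22.6 -25.7]
-3.0 [-61.8   7.2  25.1 -28.9]
[{'position': [307.3, 239.8], 'p': 0.8}]
34 [296.35114982 234.30910759]
29 [301.51558196 238.22262969]
24 [307.05741144 241.97801774]
20 [311.7275791  244.84180896]
```

Call:
step_arm(
  targets="-11 0 6 -5;-23 0 10 -11;-34 1 14 -16;-44 2 18 -20;-50 4 20 -23;-55 5 22 -26;-59 6 23 -26;-59 6 23 -26",
)

```text
t: 5.45
tcp_pos: [0.4997, 0.0615, 0.1236]
tool_rot: [1.0, 0.008, -0.0, 0.0]
force: [1.3, -0.1, 1.4]
finger_gap: -0.002
gripper_force: 0.8
```

```bash
python3 arc.py .021 0 -3
python3 - <<'E'
from h import *
cv2.imwrite("pics/side2.png",manip.snapshot("side")[:,:,::-1]);print(manip.mark_of("side","bar_knob")[:2])
p=np.load("p.npy")
for th in (5,2,0,-2): p[4]=np.radians(th);print(th,proj("side",model(p)[3]))
b=cv2.resize(cv2.imread("pics/side2.png")[170:310,270:400],None,fx=4,fy=4,interpolation=3);cv2.imwrite("pics/crop3.png",b)
E
```

```text
[0.5 0.1 0.1] [ 1.3 -0.1  1.4]
0.0 [ 2.1 -1.1 -0.8  0.1]
-3.0 [-4.8 -2.1  1.7 -3.1]
[{'position': [339.3, 260.8], 'p': 0.9}]
5 [330.5773941  254.13468013]
2 [334.49993702 255.66759727]
0 [337.12556844 256.62172742]
-2 [339.75465788 257.5198514 ]
```

View pics/crop3.png

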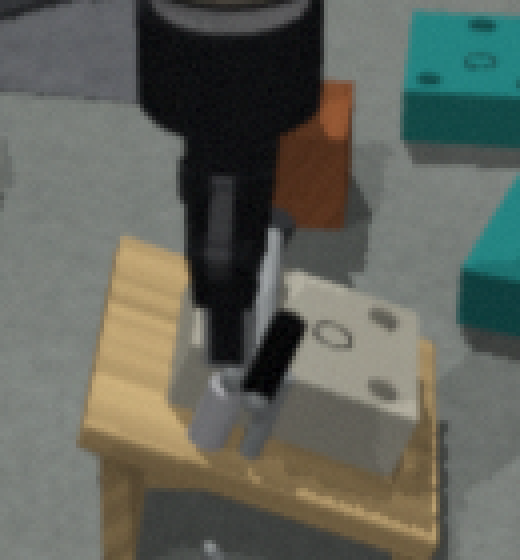

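The rod now lies past the ball post at crop (220,390), near the stop pin at (260,430). I'll raise the tip slightly and press a little further to feel the stop.

Call:
step_arm(
  targets="0 0 -3 0;-2 0 -3 0;-4 0 -3 0;-4 0 -3 0",
)

```text
t: 5.95
tcp_pos: [0.4982, 0.0613, 0.1268]
tool_rot: [1.0, 0.009, 0.003, 0.0]
force: [4.4, -0.2, -0.1]
finger_gap: 0.003
gripper_force: 2.1
```

Call:
step_arm(
  targets="-2 0 0 0;-4 0 0 0;-6 0 0 0;-6 0 0 0",
)

```text
t: 6.35
tcp_pos: [0.4973, 0.0607, 0.1278]
tool_rot: [1.0, 0.009, 0.008, 0.001]
force: [11.0, 0.5, -2.4]
finger_gap: 0.001
gripper_force: 4.9
```

```bash
python3 - <<'E'
from h import *
manip.snapshot("side");print(manip.mark_of("side","bar_knob")[:2], manip.sense()["force"])
E
```

```text
[{'position': [339.3, 259.5], 'p': 0.54}] [12.30318794  0.63879879 -3.44359178]
```

That's 12 N with no movement, so the bar is against its stop. I'll back off and go up.

Call:
step_arm(
  targets="10 0 0 0;30 0 0 0;40 0 -30 0;40 0 -70 0;40 0 -110 0;40 40 -125 0;40 80 -125 0;40 120 -125 -5;40 160 -125 -10;40 200 -125 -15;40 240 -125 -20;40 280 -125 -25",
  gripper=0,
)

```text
t: 7.65
tcp_pos: [0.5332, -0.2184, 0.2504]
tool_rot: [0.974, 0.227, -0.002, -0.002]
force: [0.6, 0.5, 0.1]
finger_gap: 1.002
gripper_force: 0.0
```

```bash
python3 - <<'E'
from h import *
for n in("side","top"): cv2.imwrite(f"pics/{n}3.png",manip.snapshot(n)[:,:,::-1])
for n in("side","top"): print(n,manip.mark_of(n,"bar_knob")[:2],manip.mark_of(n,"mark")[:1])
p=np.load("p.npy")
for th in (5,0): p[4]=np.radians(th);print(th,proj("side",model(p)[3]),proj("top",model(p)[3]))
g=[.4966,-.2929]
print(mv([*g,.2],31),mv([*g,.087],31))
a=cv2.imread("pics/top3.png")[225:300,270:345]; b=cv2.imread("pics/side3.png")[200:310,290:390]
out=np.zeros((560,780,3),np.uint8); out[:375,:375]=cv2.resize(a,None,fx=5,fy=5,interpolation=3)
b=cv2.resize(b,None,fx=4,fy=4,interpolation=3); out[:b.shape[0],378:378+b.shape[1]]=b; cv2.imwrite("pics/crop4.png",out)
E
```

```text
side [{'position': [339.9, 257.3], 'p': 0.91}] [{'position': [415.2, 344.9], 'p': 0.88}]
top [] [{'position': [307.8, 270.5], 'p': 0.92}]
5 [330.5773941  254.13468013] [278.2547167  255.95628013]
0 [337.12556844 256.62172742] [278.10688262 260.51953739]
[-67.1  52.6  50.5  -4.9] [-66.9  53.  163.5  -4.9]
```

View pics/crop4.png

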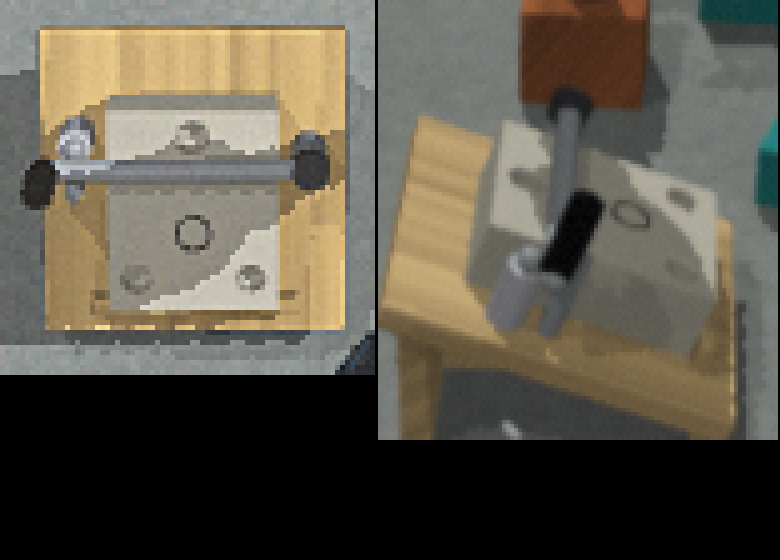

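The bar lies shut across the mould, parallel to its edges, with the knob at top (278,261). The ring is unmoved at top (308.1,271.1). Now the gauge.

Call:
step_arm(
  targets="-20 16 10 -2;-45 35 20 -4;-67 53 30 -5;-67 53 50 -5;-67 53 80 -5;-67 53 110 -5;-67 53 140 -5;-67 53 163 -5;-67 53 163 -5",
)

```text
t: 8.85
tcp_pos: [0.4961, -0.2913, 0.0854]
tool_rot: [0.963, 0.269, -0.002, -0.004]
force: [0.1, 1.1, -0.3]
finger_gap: 0.998
gripper_force: 0.0
```

```bash
python3 - <<'E'
from h import *
print(mv([.4966,-.2929,.087],31), manip.sense()["force"])
E
```

```text
[-0.4  1.7 -1.6  0.2] [ 0.10122132  1.05336029 -0.27612184]
```

Call:
step_arm(
  targets="0 0 0 0;0 0 0 0;0 0 0 0;0 0 0 0;0 0 0 0;0 0 0 0;0 0 0 0;0 0 0 0",
  gripper=1,
  squeeze=30,
)

```text
t: 9.65
tcp_pos: [0.4982, -0.2947, 0.0894]
tool_rot: [0.964, 0.268, 0.0, 0.0]
force: [-1.6, 2.8, 6.3]
finger_gap: 0.256
gripper_force: 34.0
```

Grasped: the opening is 22 mm. The tool can only turn about the vertical, so the gauge has to be tilted 20° within the pads. I'll lift it partway and lever its tube against the rim of the fixed stand's hole.

Call:
step_arm(
  targets="0 0 -5 0;0 0 -12 0;0 0 -20 0;0 0 -20 0;-4 0 -20 0;-8 0 -20 0;-12 0 -20 0;-16 0 -20 0;-20 0 -20 0;-20 0 -20 0",
  gripper=1,
  squeeze=22,
)

```text
t: 10.65
tcp_pos: [0.4809, -0.3039, 0.1081]
tool_rot: [0.964, 0.267, 0.001, -0.001]
force: [1.9, 4.4, 0.1]
finger_gap: 0.249
gripper_force: 33.3
```

```bash
python3 - <<'E'
from h import *
s=manip.sense(); print(s["force"],s["ft_torque"],mv([.4966,-.2929,.106],31))
cv2.imwrite("pics/side4.png",manip.snapshot("side")[:,:,::-1])
b=cv2.resize(cv2.imread("pics/side4.png")[120:240,290:400],None,fx=5,fy=5,interpolation=3);cv2.imwrite("pics/crop5.png",b)
E
```

```text
[1.93340631 4.36259353 0.14591035] [ 0.94477977 -0.49247439  0.06589956] [19.1 -1.3  2.1 -0. ]
```

View pics/crop5.png

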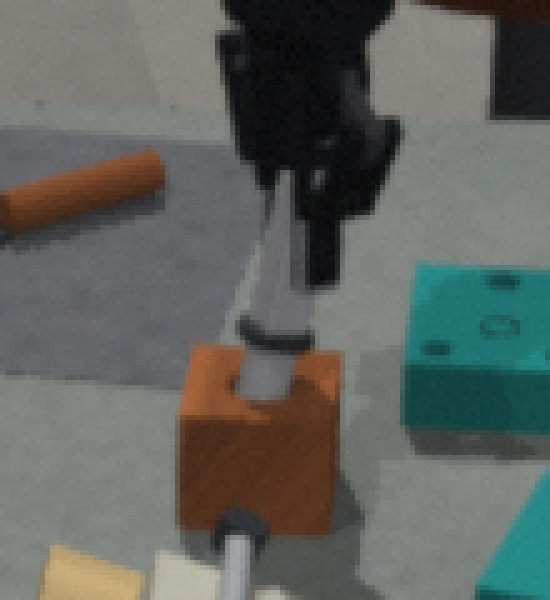

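The gauge tilts in the grip as planned, with its tube against the rim at crop (265,385). I'll continue.

Call:
step_arm(
  targets="-4 0 0 0;-7 0 0 0;-10 0 0 0;-10 0 0 0;-6 0 -10 0;-3 0 -30 0;-3 0 -60 0;-3 0 -90 0;-3 0 -110 0;-3 0 -110 0",
)

```text
t: 11.7
tcp_pos: [0.4802, -0.3091, 0.2222]
tool_rot: [0.963, 0.268, 0.002, 0.004]
force: [0.8, -0.6, -2.1]
finger_gap: 0.252
gripper_force: 33.1
```

```bash
python3 - <<'E'
from h import *
np.set_printoptions(precision=4,suppress=True)
s=manip.sense(); print(s["t"],s["tcp_pos"],s["force"])
print(mv([.42,-.25,.25],.9),mv([.40,-.15,.25],.9))
E
```

```text
11.7 [ 0.4802 -0.3091  0.2222] [ 0.7994 -0.6284 -2.064 ]
[-21.  -81.4 -28.6  30.2] [  13.4 -177.4  -29.4   30.2]
```

Call:
step_arm(
  targets="0 -20 -5 3;0 -40 -10 6;0 -60 -15 9;0 -80 -20 12;2 -100 -25 15;4 -120 -29 18;6 -140 -29 21;8 -155 -29 24;10 -165 -29 27;13 -177 -29 30;13 -177 -29 30;13 -177 -29 30",
  squeeze=60,
  gripper=1,
)

```text
t: 12.9
tcp_pos: [0.3981, -0.1487, 0.2469]
tool_rot: [1.0, 0.01, -0.0, 0.0]
force: [-0.3, 0.2, -2.3]
finger_gap: 0.251
gripper_force: 63.0
```

```bash
python3 - <<'E'
from h import *
np.set_printoptions(precision=4,suppress=True)
s=manip.sense(); print(s["t"],s["tcp_pos"],s["tool_rot"],s["force"],s["gripper_force"])
im=manip.snapshot("side"); cv2.imwrite("pics/side5.png",im[:,:,::-1])
print([(n,manip.mark_of("side",n)[:2]) for n in("gauge_tip","gauge","gauge_grip")])
M=R.from_quat(s["tool_rot"]).as_matrix(); g=np.array(s["tcp_pos"])-.019*M[:,2]; c=proj("side",g).astype(int); print(c)
for t in(15,20,25):
    a=R.from_euler("y",np.radians(t)).as_matrix(); print(t,proj("side",g+[np.sin(np.radians(t))*.098,0,-np.cos(np.radians(t))*.098]))
x0,y0=c[0]-50,c[1]-40
b=cv2.resize(im[y0:y0+130,x0:x0+110,::-1],None,fx=4.5,fy=4.5,interpolation=3);cv2.imwrite("pics/crop6.png",b);print(x0,y0)
E
```

```text
12.9 [ 0.3981 -0.1487  0.2469] [ 1.      0.01   -0.0002  0.0002] [-0.2639  0.172  -2.3056] 62.99021244049072
[('gauge_tip', [{'position': [251.3, 213.6], 'p': 0.34}]), ('gauge', [{'position': [373.9, 169.6], 'p': 0.68}, {'position': [388.2, 139.1], 'p': 0.19}]), ('gauge_grip', [{'position': [387.4, 137.2], 'p': 0.88}, {'position': [367.1, 183.5], 'p': 0.3}])]
[390 137]
15 [374.5073 181.8903]
20 [370.451  180.5439]
25 [366.5345 178.8845]
340 97
```

View pics/crop6.png

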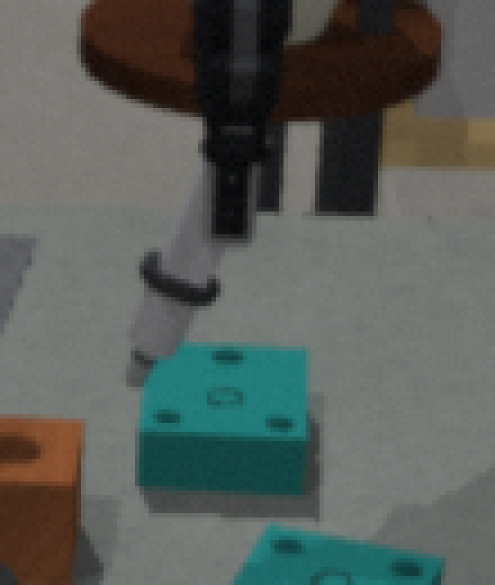

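The tip is at side (370,181) and the gauge leans by about 20°. I'll refine the tilt with a silhouette fit against the empty background.

```bash
cat > fit.py <<'E'
from h import *
import sys
from scipy.optimize import minimize
np.set_printoptions(precision=3,suppress=True)
def hull(M,g,t,dx,dz,U=8,x0=0,y0=0,plun=0):
    ax=M@np.array([np.sin(t),0,np.cos(t)]); ex=M@np.array([np.cos(t),0,-np.sin(t)]); ey=M[:,1]
    o=g+M@np.array([dx,0,0])+ax*dz; polys=[]
    a=np.linspace(0,2*np.pi,40)
    for r,l0,l1 in((.018,.040,.046),(.012,.046,.076),(.005,.076,.098-plun-.003),(.003,.09,.098-plun)):
        P=np.concatenate([o+ax*l+r*(np.cos(a)[:,None]*ex+np.sin(a)[:,None]*ey) for l in(l0,l1)])
        q=(proj("side",P)-[x0,y0]+.5)*U; polys.append(cv2.convexHull(q.astype(np.float32)).astype(np.int32))
    return polys,o
def fit(im,bg,s):
    M=R.from_quat(s["tool_rot"]).as_matrix(); g=np.array(s["tcp_pos"])-.019*M[:,2]; U=8
    c=proj("side",g).astype(int); x0,y0=c[0]-40,c[1]+10; w,h=80,60
    d=np.abs(im[y0:y0+h,x0:x0+w].astype(float)-bg[y0:y0+h,x0:x0+w]).max(2)
    D=cv2.resize(np.clip((d-8)/20,0,1),None,fx=U,fy=U,interpolation=cv2.INTER_LINEAR)
    row=int((proj("side",np.array(s["tcp_pos"])+[0,0,-.006])[1]-y0)*U)
    def cost(p):
        m=np.zeros(D.shape,np.float32)
        for q in hull(M,g,p[0]/10,p[1]/100,p[2]/100,U,x0,y0)[0]: cv2.fillConvexPoly(m,q,1)
        return np.abs(m-D)[row:].sum()/1000
    b=min((minimize(cost,[t0,x1,z1],method="Nelder-Mead",options=dict(initial_simplex=np.array([[t0,x1,z1],[t0+.6,x1,z1],[t0,x1+.3,z1],[t0,x1,z1+.3]])))
      for t0 in(2.8,3.5,4.2) for x1 in(0,.2) for z1 in(-.2,.2)),key=lambda r:r.fun)
    return np.degrees(b.x[0]/10),b.x[1]*10,b.x[2]*10,b.fun,D[row:].sum()/1000
E
python3 - <<'E'
from fit import *
s=manip.sense(); im=cv2.imread("pics/side5.png")
for k in("side0","side1"): print(k,fit(im,cv2.imread(f"pics/{k}.png"),s))
E
```

```text
Traceback (most recent call last):
  File "fit.py", line 23, in fit
    b=min((minimize(cost,[t0,x1,z1],method="Nelder-Mead",options=dict(initial_simplex=np.array([[t0,x1,z1],[t0+.6,x1,z1],[t0,x1+.3,z1],[t0,x1,z1+.3]])))
  File "fit.py", line 23, in <genexpr>
    b=min((minimize(cost,[t0,x1,z1],method="Nelder-Mead",options=dict(initial_simplex=np.array([[t0,x1,z1],[t0+.6,x1,z1],[t0,x1+.3,z1],[t0,x1,z1+.3]])))
           ~~~~~~~~^^^^^^^^^^^^^^^^^^^^^^^^^^^^^^^^^^^^^^^^^^^^^^^^^^^^^^^^^^^^^^^^^^^^^^^^^^^^^^^^^^^^^^^^^^^^^^^^^^^^^^^^^^^^^^^^^^^^^^^^^^^^^^^^^^^^^
  File "fit.py", line 21, in cost
    for q in hull(M,g,p[0]/10,p[1]/100,p[2]/100,U,x0,y0)[0]: cv2.fillConvexPoly(m,q,1)
             ~~~~^^^^^^^^^^^^^^^^^^^^^^^^^^^^^^^^^^^^^^^
  File "fit.py", line 11, in hull
    q=(proj("side",P)-[x0,y0]+.5)*U; polys.append(cv2.convexHull(q.astype(np.float32)).astype(np.int32))
       ~~~~^^^^^^^^^^
  File "h.py", line 10, in proj
    f,cx,cy,T=cal(n); c=(np.array(X)-T[:3,3])@T[:3,:3]; return c[...,:2]/c[...,2:]*f+[cx,cy]
              ~~~^^^
  File "h.py", line 5, in cal
    c=manip.get_calibration(n); f=240/np.tan(np.radians(c["fov_y"])/2)
ValueError: time passes only in moves, steps and waits
```

Too many calibration calls; I'll cache them.

```bash
sed -i 's/^def cal/import functools\n@functools.lru_cache(None)\ndef cal/' h.py
python3 - <<'E'
from fit import *
s=manip.sense(); print(s["t"]); im=cv2.imread("pics/side5.png")
for k in("side0","side1","side3"): print(k,fit(im,cv2.imread(f"pics/{k}.png"),s))
E
```

```text
13.1
side0 (np.float64(19.217625178546495), np.float64(2.1437658739454992), np.float64(3.859323230296496), np.float64(10.28559609375), np.float64(29.45225))
side1 (np.float64(19.20121970860086), np.float64(2.1417266300470796), np.float64(3.855423818997842), np.float64(10.6597265625), np.float64(29.777549999999998))
side3 (np.float64(19.221806744869006), np.float64(2.098885882009019), np.float64(3.8587757681781443), np.float64(33.44145546874999), np.float64(51.07792499999999))
```

```bash
cat > tgt.py <<'E'
from fit import *
p=np.load("p.npy")
def goal(m,plun,yaw=.9,t=19.2,dx=.0021,dz=.0039):
    c,s_=np.cos(np.radians(yaw)),np.sin(np.radians(yaw)); X=np.array([c,s_,0]); Z=np.array([0,0,-1.]); Y=np.cross(Z,X)
    M=np.c_[X,Y,Z]; t=np.radians(t); ax=M@np.array([np.sin(t),0,np.cos(t)])
    return np.array(m)-(ax*(dz+.098-plun)+M@np.array([dx,0,-.019]))
E
python3 - <<'E'
from tgt import *
s=manip.sense(); m=p[:3]; print(m,tri((352.6,253.3),(308.15,271.15)),manip.sense()["t"])
m2=tri((352.6,253.3),(308.15,271.15))[0]
for mm in(m,m2):
  for pl in(-.03,-.015,.007): print(pl,goal(mm,pl),mv(goal(mm,pl),.9,s))
E
```

```text
[ 0.458 -0.014  0.088] (array([ 0.457, -0.015,  0.088]), np.float64(0.00024097807994721994)) 13.1
-0.03 [ 0.413 -0.015  0.193] [  16.6 -133.6   53.9    0.1]
-0.015 [ 0.418 -0.015  0.179] [  21.6 -133.6   68.1    0.1]
0.007 [ 0.425 -0.015  0.158] [  28.8 -133.6   88.9    0.1]
-0.03 [ 0.411 -0.015  0.193] [  15.3 -133.5   54.     0.1]
-0.015 [ 0.416 -0.015  0.179] [  20.3 -133.5   68.2    0.1]
0.007 [ 0.424 -0.015  0.158] [  27.5 -133.5   89.     0.1]
```

Call:
step_arm(
  targets="2 -25 0 0;5 -50 0 0;8 -75 0 0;12 -100 0 0;15 -120 5 0;17 -134 15 0;18 -134 30 0;19 -134 45 0;20 -134 58 0;21 -134 66 0;21 -134 68 0;21 -134 68 0",
)

```text
t: 14.3
tcp_pos: [0.4169, -0.0143, 0.1792]
tool_rot: [1.0, 0.009, -0.0, -0.0]
force: [0.7, 1.0, -1.7]
finger_gap: 0.246
gripper_force: 63.0
```

```bash
cat > look.py <<'E'
from tgt import *
import sys
s=manip.sense(); im=manip.snapshot("side")[:,:,::-1]; n=sys.argv[1]; cv2.imwrite(f"pics/side{n}.png",im)
print(s["t"],s["tcp_pos"],s["force"],s["tool_rot"])
M=R.from_quat(s["tool_rot"]).as_matrix(); g=np.array(s["tcp_pos"])-.019*M[:,2]
tip=hull(M,g,np.radians(19.2),.0021,.0039)[1]+.098*(M@[np.sin(np.radians(19.2)),0,np.cos(np.radians(19.2))])
print("pred tip",tip,proj("side",tip),"mark",proj("side",p[:3]),[manip.mark_of("side",k)[:1] for k in("gauge_tip","mark")])
b=cv2.resize(im[185:285,310:400],None,fx=6,fy=6,interpolation=3);cv2.imwrite(f"pics/crop{n}.png",b)
E
python3 look.py 7
```

```text
14.3 [ 0.417 -0.014  0.179] [ 0.657  0.956 -1.738] [ 1.     0.009 -0.    -0.   ]
pred tip [ 0.453 -0.014  0.102] [355.195 247.319] mark [351.97 253.28] [[{'position': [353.5, 251.1], 'p': 0.42}], [{'position': [353.9, 252.4], 'p': 0.94}]]
```

View pics/crop7.png

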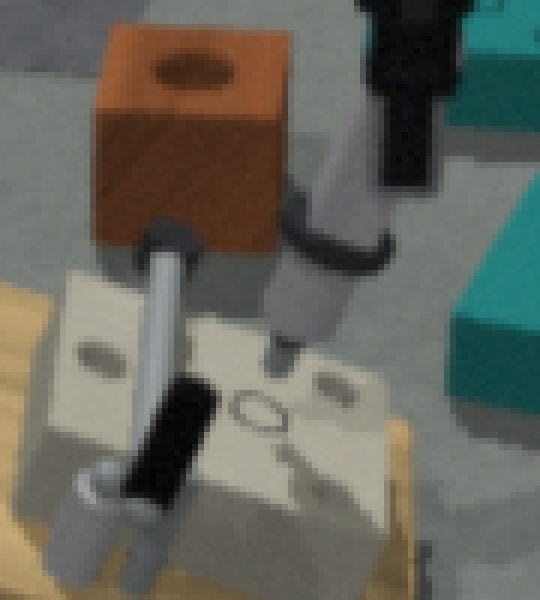

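The tip is at side (355.9,246.6) and the ring centre at (352.7,253.1), so the approach line is good to about 1 mm. I'll press along the face normal.

Call:
step_arm(
  targets="1 -1 3 0;2 -1 6 0;3 -1 9 0;4 -1 12 0;5 -1 14 0;5.5 -1 16 0;6 -1 17.5 0;6.6 -1 19 0;6.6 -1 19 0;6.6 -1 19 0",
)

```text
t: 15.45
tcp_pos: [0.4233, -0.0129, 0.1604]
tool_rot: [1.0, 0.009, -0.0, -0.0]
force: [-1.0, 0.1, 0.8]
finger_gap: 0.246
gripper_force: 63.2
```

```bash
python3 look.py 8; python3 -c "
from h import *
f=[]
print(manip.sense()['force'])"
```

```text
15.45 [ 0.423 -0.013  0.16 ] [-1.033  0.087  0.771] [ 1.     0.009 -0.    -0.   ]
pred tip [ 0.459 -0.012  0.083] [351.468 255.893] mark [351.97 253.28] [[{'position': [350.7, 257.9], 'p': 0.6}], [{'position': [414.3, 226.0], 'p': 0.93}]]
[-0.59178926  0.50250234  1.08353255]
```

View pics/crop8.png

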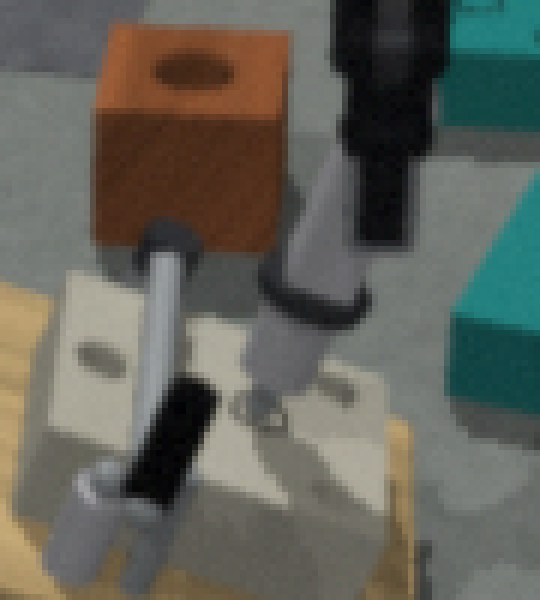

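The tip rests inside the ring at crop (264,412), and the force suggests 3–5 mm of plunger travel. I'll push a bit more.

Call:
step_arm(
  targets="0.4 0 1 0;0.8 0 2 0;0.8 0 2 0;0.8 0 2 0;0.8 0 2 0",
)

```text
t: 16.1
tcp_pos: [0.424, -0.0129, 0.1583]
tool_rot: [1.0, 0.009, -0.0, -0.0]
force: [-1.6, 0.1, 3.0]
finger_gap: 0.248
gripper_force: 63.3
```

```bash
cat > force.py <<'E'
from h import *
f=[]
for i in range(16): manip.snapshot("side"); f.append(manip.sense()["force"])
f=np.array(f); s=manip.sense(); print(f.mean(0),f.std(0),s["tcp_pos"],s["t"])
n=np.array([-np.sin(np.radians(20)),0,np.cos(np.radians(20))]); print("normal force vs gauge weight only",(f.mean(0)-[0.2,.3,-2.0])@n)
E
python3 force.py; python3 look.py 9
```

```text
[-1.66003163  0.47634316  2.26769437] [0.42716861 0.53862258 0.47089048] [ 0.42405764 -0.01287977  0.158292  ] 16.9
normal force vs gauge weight only 4.646489188831602
16.9 [ 0.424 -0.013  0.158] [-1.855  0.682  2.82 ] [ 1.     0.009 -0.    -0.   ]
pred tip [ 0.46  -0.012  0.081] [351.014 256.809] mark [351.97 253.28] [[], [{'position': [392.8, 183.7], 'p': 0.88}]]
```

```bash
python3 -c "
from h import *
print(manip.sign_off())"
```

```text
the job is handed in; nothing more can be done
None
```

I handed the job in at about 17 s: the bar is shut behind the ball, and the gauge is held tip-on in the ring about 1 mm off centre, plunger about half in (4.6 N against 4.5 N). The gauge's tilt was fitted at about 19° against the 20° face, and I viewed 11 pictures, one over the limit of 10.

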